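Bring the cash box to its serving mark, unlock it and hold the key turned

ROBOT

A 7-joint arm with a two-finger parallel gripper is mounted at the origin on a cart in front of the work surface, level with it; the furniture and walls round the work are solid. World frame = base frame: x ahead of the robot, y to its left, z up, the work surface at z = 0. Lengths are in mm, angles in rad, forces in N, time in s.
With the tool pointing down it reaches from about 425 to 975 mm from the base axis. Payload 16.7 kg.
Tool frame: the origin (TCP) lies where the fingers leave the gripper's body, on its centre line; the fingertips stand tcp_to_tips ahead of it and the grasp point (between the pads) lies 54 mm ahead of it (tcp_to_tips is the distance from the TCP to the fingertips, in mm); z points along the fingers, y is the line along which they close (so a half turn about z gives the same grasp; the last joint's range is limited). The gripper opens to 85 mm and grips with 20 to 120 N. Pads are 22 mm wide; open, the fingers measure 114 mm over their backs; the gripper's body (76 mm by 85 mm) begins 54 mm behind the grasp point. The pads swing forward as they close: fully open they stand 13 mm farther back than shut.
Start: joints at [0.958, 0.426, 0.074, 1.606, -0.034, 1.111, -0.067], TCP at [301.925, -603.674, 303.902] pointing down, gripper open.
Joint ranges: [-2.85, 2.85], [-0.5, 2.14], [-1.23, 1.37], [0.21, 2.46], [-1.02, 4.16], [0.16, 2.05], [-2.73, 2.73]. Speed limits (rad/s): [1.89, 1.89, 2.39, 2.39, 3.01, 3.01, 3.01].

INTERFACE

Orientations are given as a 3x3 rotation matrix whose columns are the frame's x, y, z axes.
In Python, from rig import * gives the robot as it stands.
- The arm moves only by the tool carry_out, never from a script. Its argument "moves" is a list of rows, each an object of numbers: "jaw": the opening, from 0 (shut) to 1 (fully open); "x", "y", "z": the shift along the tool's x, y, z in units of 30 mm (1.0 is 30 mm); "twist": the turn about the tool's z in units of 45 degrees (1.0 is 45 degrees). In form: [{"jaw": .., "x": .., "y": .., "z": .., "twist": ..}, ...]. A call has 1 to 10 rows; each row shifts and turns the commanded pose from where the row before left it, along the tool's axes as they then stand; what a row does not reach is not made up. A row lasts 1/12 s, in which the tool goes at most 41.7 mm and 7.16 degrees, less where a joint would pass 70% of its speed; a pose out of reach is approached as far as the arm can. A call with a number of a shift or a turn outside -1 to 1 is refused whole. A call with a gripper value outside its range is refused whole. The fingers move at their own pace and stop on an object; the grip force is fixed at half the most. Time passes only in rows, so rows that do not move let the fingers close. It gives the time, the measured TCP pose, the force, the opening and the grip force at its end, in the units of the state.
- get_state(): the state, without advancing time (a new reading comes with each control period).
- camera(name): name is "scene" or "top" or "wrist"; returns the picture (384x512x3 uint8, red, green, blue); there is no depth.
- camera_info(name): a dict with "intrinsics" (3x3 intrinsics, pixels), "view" (4x4, takes a point from world to camera coordinates); the wrist camera has in their place "hand_eye" (4x4, takes a point from camera to tool coordinates, whose origin is the TCP and whose axes are the flange's). Camera axes: x right, y up, looking along -z (the intrinsics and any distortion apply to the point x, -y, -z); pixel columns grow to the right and rows downward; lengths in mm; the calibration is good to about 2 mm. The wrist camera is an equidistant fisheye: a pixel r from the principal point sees the ray r / f radians off the axis. A picture is of the moment at which its call begins: read the wrist's pose just before it. camera_info takes no time and is no camera call.
- job_done(): hands the job in; it is judged then, once.
The state is a dict: "t": time; "joint_pos": joint angles; "qd": joint speeds; "joint_torque": joint torques, N m; "tcp_pos": TCP position; "tcp_rot": TCP orientation; "force": force on the tool from outside, world axes, zero at the start; "wrist_torque": the same for the moment, N m; "gripper_width": finger opening in mm; "finger_force": force on a finger pad.
Only numpy, scipy, OpenCV 4.12 (cv2) and the standard library are available. Lean on these libraries where they do the work, as an engineer would, in place of code of your own. Each camera call takes 0.05 s, during which the arm holds its last target. There are 200 camera calls.

TASK

Open the stall's cash box for the day: it is full of loose coins, so slide it along the table without lifting or tipping it, from the white tape corners until it stands square inside the yellow tape corners. Then take the red key from the wooden stand, push it fully home into the lock on top of the box (the pins are sticky: push firmly and rock the key a little if it binds) and turn it a full quarter turn clockwise as seen from above. Finish while still gripping the key, holding it turned against the lock's spring with the lid still shut, ready for a workmate to lift the lid; leave the blue key in the stand and the things around the work where they are.

Things in the scene. Friction and masses are not known exactly. Their poses are not given: they have to be found in the camera images.
- cash_box: green steel cash box, 112 (x) x 140 (y) x 78 mm plus a handle on top, 0.9 kg, loose on nylon glides; origin at the centre of its underside, z up. Its front (-x) 38 mm is a fixed lock housing, top 78 mm up, with the lock in it; behind that the lid, hinged at the back and held shut by the lock's bolt. 2 to 4 N on the handle slides it
- handle_bar (a point): middle of the round steel bar of the box's carrying handle: 9 mm thick, runs along the box's y for 64 mm, fixed to the lid 18 mm behind the box's centre, 105 mm above the table (27 mm clear above the lid)
- keyway (a point): centre of the keyway's mouth in the round brass lock face, 37 mm in front of the box's centre, 78.5 mm up. x along the slot (10.8 mm; along the box's x while locked), y across it (4.9 mm), z up. Slot 34 mm deep, 1.5 mm chamfer. Two sticky spring pins 14 and 21.5 mm down: passing them takes 5 to 15 N; the lock is blocked until the key is fully home
- lock (a joint): turn of the lock's brass plug with the keyway: 0 = locked, grows clockwise seen from above to a stop at 1.571 rad, where the bolt is fully drawn. A spring (0.02 to 0.07 N m) turns it back as soon as the key is let go. The key has about 0.2 rad of play in the slot: turn it 1.75 rad to bring the lock to its stop
- box_lid (a joint): opening angle of the box's lid: 0 = shut, grows as its front edge rises (hinge at the back, range 1.7 rad); the bolt keeps it shut while locked. It stays shut in this job
- red_key: the box's key: red bow 30 (x) x 10 (y) x 34 mm over a red shoulder 18 x 12 x 4 mm; steel blade 9.4 (x) x 3.6 (y) x 30 mm down, both edges alike, last 7 mm tapered to 2.4 x 1.8 mm. Origin at the shoulder's underside, which rests on the stand, or on the lock's face when fully home; z up, bow's top at z = 38 mm, its faces to grip look to +y and -y. 30 g
- red_key_tip (a point): tip of the red key's blade, 30 mm below the shoulder
- blue_key: a key of another lock, blue bow, else the same size but with an 11.6 mm wide blade that does not go into this lock; stands beside the red key in the stand
- key_stand: fixed block of light wood, 42 (x) x 124 (y) x 42 mm, origin at the centre of its underside; two upright slots (13 x 6.2 mm, 36 mm deep, long side along its x) at y = -35 and +35 mm in its frame, one key in each: either key may be in either slot
- white_mark: four white tape corners flat on the table where the box is parked; origin at their centre on the table, x and y as for the parked box; inside 128 (x) x 156 (y) mm
- yellow_mark: four yellow tape corners flat on the table, the box's serving place, of the same size; origin at their centre, x and y as for the box when it stands square in it. May be to the left or the right of the white mark, 16 to 24 cm away
- thread_spool: spool of orange thread, 29 mm across, 46 mm tall, loose, beside the stand's +y end; origin at the centre of its underside; a bystander
- wax_tin: round yellow and white tin, 60 mm across, 20 mm tall, loose, beside the stand's -y end; origin at the centre of its underside; a bystander
- tape_measure: yellow tape measure, 28 x 58 x 52 mm, loose at the back of the table behind the marks; origin at its underside; a bystander

How it is judged (in metres and radians):
On the way, in this order (a step that is already met when the one before it is completed fails the run):
1. the cash box has been slid into the yellow corners and stands still (horizontal distance between cash_box and yellow_mark below 0.014 m and angle between the x axis of cash_box and the x axis of yellow_mark, either way round below 0.12 rad and linear speed of cash_box below 0.02 m/s), for 0.2 s.
2. the red key is fully home in the lock (z of red_key_tip in the frame of keyway below -0.0275 m and horizontal distance between red_key_tip and keyway below 0.004 m and angle between red_key's own z axis and vertical below 0.15 rad), for 0.1 s.
3. the key has turned the lock a quarter turn (value of joint lock above 1.2 rad), for 0.2 s.
At the end, for the whole second after the job is handed in: Robot still grips the red key, fully home (within 3 mm) and upright, lock held at 1.2 rad or more; lid shut; box at rest flat on the table within 18 mm and 0.15 rad of the yellow mark (14 mm and 0.12 rad when first slid there) (value of joint lock above 1.2 rad and value of joint box_lid below 0.06 rad and contact force between the fingers and red_key above 2 N and z of red_key_tip in the frame of keyway below -0.027 m and horizontal distance between red_key_tip and keyway below 0.004 m and angle between red_key's own z axis and vertical below 0.15 rad and horizontal distance between cash_box and yellow_mark below 0.018 m and angle between the x axis of cash_box and the x axis of yellow_mark, either way round below 0.15 rad and height (world z) of cash_box below 0.005 m and linear speed of cash_box below 0.02 m/s); the arm keeps its last pose, push and grip.
It fails at once if the cash box is lifted off the table or tipped (height (world z) of cash_box above 0.008 m or angle between cash_box's own z axis and vertical above 0.1 rad).
It fails at once if the blue key is pulled out or knocked over (distance of blue_key from where it was at the start of the episode above 0.015 m).
It fails at once if a bystander is knocked about (distance of any of thread_spool, wax_tin, tape_measure from where it was at the start of the episode above 0.03 m).
It also fails if it takes over 67 s, if anything falls off the work surface, if the arm or the gripper's body presses on something with over 40 N, if the wrist force passes 120 N, or if a joint passes its speed limit or range.

## Working session

There is one attempt and no reset: what is moved stays moved. The work goes in short steps, Python scripts to look and compute and a tool call to move; the robot and the scene stay as the last step left them, time stands still between calls to the robot, and variables do not carry over. Pictures are saved under pics/ and viewed, at most 14 in all, crops included, and the job is handed in when it is done.

Besides the shell and the picture viewer there is one more tool, called after "Request:" as name(argument=value, ...), one argument or row to a line, values as JSON. carry_out: Moves the arm, as the interface text tells. Its arguments: {"type":"object","properties":{"moves":{"type":"array"}},"required":["moves"]}

```bash
mkdir -p pics; ls
python3 - <<'E'
from rig import *
import cv2, numpy as np
print(get_state())
for n in ("scene","top","wrist"):
    i=camera_info(n); print(n,{k:np.round(np.array(v),4).tolist() if not isinstance(v,str) else v for k,v in i.items()})
a=camera("scene");b=camera("top")
cv2.imwrite("pics/scene0.png",a[:,:,::-1]);cv2.imwrite("pics/top0.png",b[:,:,::-1])
E
```

```text
pics
{'t': 0.0, 'joint_pos': array([ 0.95750616,  0.42673343,  0.07383614,  1.60663822, -0.03413019,
        1.1107924 , -0.06709792]), 'qd': array([ 0.00157293,  0.00030984, -0.00027744, -0.00120432, -0.0008882 ,
        0.00087057,  0.00096319]), 'joint_torque': array([ 4.64926543e-04, -9.49844170e+01,  3.76037210e+00, -4.63519514e+01,
        1.90950424e-02,  1.00342391e-02,  9.34737216e-06]), 'tcp_pos': array([ 301.80143129, -603.40482706,  303.19536175]), 'tcp_rot': array([[ 8.94377063e-01,  4.47313374e-01, -6.44110218e-04],
       [ 4.47313833e-01, -8.94376334e-01,  1.14373519e-03],
       [-6.44688868e-05, -1.31104993e-03, -9.99999138e-01]]), 'force': array([-1.08501632, -0.02288769, -1.07570222]), 'wrist_torque': array([-0.00877416,  0.03628273,  0.00081581]), 'finger_force': 0.0, 'gripper_width': 85.07088956128194}
scene {'intrinsics': [[397.2001, 0.0, 254.7788], [0.0, 397.2001, 182.1171], [0.0, 0.0, 1.0]], 'view': [[-0.6291, -0.7773, -0.0063, 377.6944], [0.4264, -0.3518, 0.8333, -316.2859], [-0.65, 0.5215, 0.5528, -549.9978], [0.0, 0.0, 0.0, 1.0]]}
top {'intrinsics': [[461.0002, 0.0, 249.719], [0.0, 461.0002, 197.5581], [0.0, 0.0, 1.0]], 'view': [[-0.0796, -0.9968, -0.0033, 37.1416], [0.9731, -0.0785, 0.2164, -581.0976], [-0.216, 0.014, 0.9763, -967.5523], [0.0, 0.0, 0.0, 1.0]]}
wrist {'intrinsics': [[297.3186, 0.0, 256.9603], [0.0, 297.3186, 196.2731], [0.0, 0.0, 1.0]], 'hand_eye': [[0.0001, 0.95, 0.3121, 78.7869], [1.0, -0.0004, 0.0009, 0.5403], [0.001, 0.3121, -0.95, -68.6507], [0.0, 0.0, 0.0, 1.0]]}
```

View pics/top0.png

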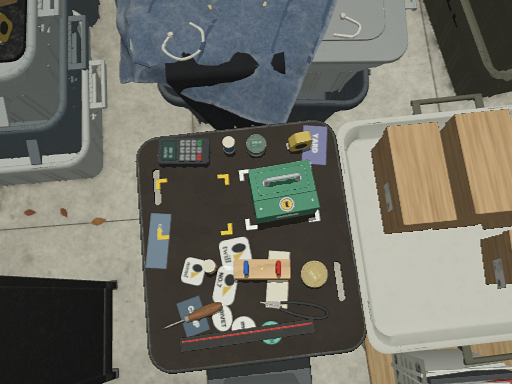

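View pics/scene0.png

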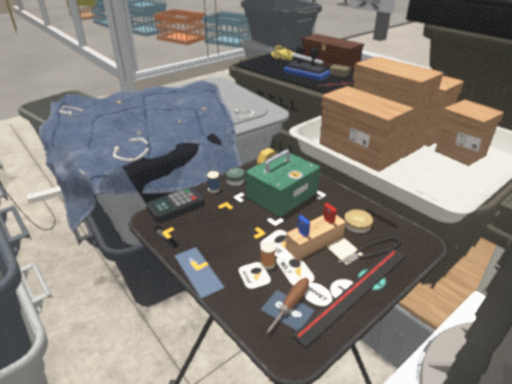

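The top view shows the box at about (284,192), with its handle at (283,181) and lock at (287,204). The yellow corners are at (162,184), (223,180), (227,229) and (163,233), and the red and blue keys are at (278,268) and (246,268). The spool is at (209,267) and the tin at (314,273). The scene view agrees: red bow (330,214), blue bow (305,225), handle (278,160).

```bash
cat > h.py <<'E'
import cv2, numpy as np
from rig import *
def ray(n,uv,st=None):
    i=camera_info(n); K=i["intrinsics"]; u,v=uv
    x=(u-K[0][2])/K[0][0]; y=(v-K[1][2])/K[1][1]
    if n=="wrist":
        r=np.hypot(x,y); s=np.sin(r)/max(r,1e-9); d=np.array([x*s,-y*s,-np.cos(r)])
        H=np.array(i["hand_eye"]); R=np.array(st["tcp_rot"])
        return np.array(st["tcp_pos"])+R@H[:3,3], R@H[:3,:3]@d
    V=np.array(i["view"]); R=V[:3,:3]
    d=R.T@np.array([x,-y,-1.]); return -R.T@V[:3,3], d/np.linalg.norm(d)
def plane(n,uv,z,st=None):
    o,d=ray(n,uv,st); return o+d*(z-o[2])/d[2]
def tri(rs):
    A=np.zeros((3,3));b=np.zeros(3)
    for o,d in rs:
        P=np.eye(3)-np.outer(d,d); A+=P;b+=P@o
    p=np.linalg.solve(A,b)
    return p,[np.linalg.norm((np.eye(3)-np.outer(d,d))@(p-o)) for o,d in rs]
def proj(n,p):
    i=camera_info(n);V=np.array(i["view"]);K=i["intrinsics"]
    c=V[:3,:3]@p+V[:3,3]; return K[0][0]*c[0]/-c[2]+K[0][2], K[1][1]*-c[1]/-c[2]+K[1][2]
def blobs(im,lo,hi,box,amin=8):
    hsv=cv2.cvtColor(im,cv2.COLOR_RGB2HSV); m=cv2.inRange(hsv,lo,hi)
    k=np.zeros_like(m); x0,y0,x1,y1=box; k[y0:y1,x0:x1]=1; m=m*k
    n,l,s,c=cv2.connectedComponentsWithStats(m,connectivity=8)
    return [(int(s[j][4]),np.round(c[j],1).tolist(),s[j][:4].tolist()) for j in range(1,n) if s[j][4]>=amin],m
E
python3 - <<'E'
from h import *
t=cv2.imread("pics/top0.png")[:,:,::-1];s=cv2.imread("pics/scene0.png")[:,:,::-1]
Y=((18,110,110),(34,255,255))
print("yel top",blobs(t,*Y,(148,165,240,245))[0])
print("yel top lock",blobs(t,*Y,(270,190,300,216),4)[0])
print("yel sc lock",blobs(s,*Y,(240,160,320,215),4)[0])
for nm,im,b in(("top",t,(230,250,310,290)),("sc",s,(285,190,350,250))):
    print(nm,"blue",blobs(im,(105,120,60),(125,255,255),b)[0])
    print(nm,"red",blobs(im,(0,150,90),(8,255,255),b)[0],blobs(im,(172,150,90),(180,255,255),b)[0])
    print(nm,"green",[x for x in blobs(im,(65,90,30),(90,255,255),(240,140,340,230))[0] if x[0]>50])
def c(im,x0,y0,x1,y1,f): return cv2.resize(im[y0:y1,x0:x1],None,fx=f,fy=f,interpolation=cv2.INTER_CUBIC)
A=c(t,230,150,330,290,4); B=c(s,235,140,335,280,4)
cv2.imwrite("pics/crops.png",np.hstack([A,B])[:,:,::-1])
E
```

```text
yel top [(79, [224.0, 177.7], [217, 174, 13, 11]), (78, [159.8, 182.7], [156, 178, 12, 12]), (84, [227.8, 229.9], [221, 223, 12, 12]), (70, [161.9, 235.3], [157, 229, 13, 11])]
yel top lock [(81, [286.3, 203.9], [281, 199, 11, 11])]
yel sc lock [(21, [259.9, 161.0], [257, 160, 8, 4]), (22, [294.8, 173.9], [291, 173, 8, 3])]
top blue [(61, [245.8, 267.6], [244, 261, 5, 14])]
top red [(63, [278.1, 267.4], [276, 261, 5, 14])] []
top green [(2897, [282.7, 190.6], [249, 160, 71, 63])]
sc blue [(142, [303.2, 224.7], [298, 215, 11, 20])]
sc red [(157, [329.4, 212.6], [324, 203, 13, 20])] []
sc green [(985, [281.2, 171.9], [247, 155, 72, 36])]
```

View pics/crops.png

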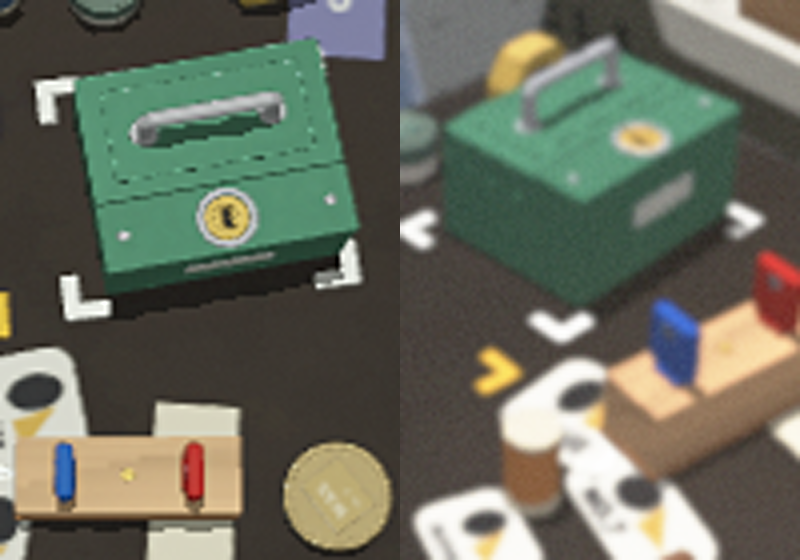

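The crop shows the handle bar in top from (267,182) to (298,177) and in scene from (267,161) to (288,151). The lock centre is at (286.4,204) in top and (295,174.5) in scene. Next I triangulate.

Run:
```python
from h import *
T=lambda a,b:(lambda r:print(np.round(r[0],1),np.round(r[1],1)) or r[0])(tri([ray("top",a),ray("scene",b)]))
h=T((282.6,179.5),(277.7,155.8)); l=T((286.6,204),(295,174.3))
r=T((278.1,267.4),(329.4,212.6)); b=T((245.8,267.6),(303.2,224.7))
h2=plane("top",(282.6,179.5),105);l2=plane("top",(286.6,204),78.5);print("plane",h2,l2,"sc",plane("scene",(295,174.3),78.5),plane("scene",(277.7,155.8),105))
e=plane("top",(266.7,182.2),105)-plane("top",(298.4,176.8),105);print("bar yaw(y axis)",np.arctan2(-e[0],e[1]),np.linalg.norm(e))
d=h2-l2;print("box yaw",np.arctan2(d[1],d[0]),np.hypot(*d[:2]))
Yp=[plane("top",p,0) for p in((224,177.7),(159.8,182.7),(161.9,235.3),(227.8,229.9))]
c=np.mean(Yp,0);print("yel",c, [np.arctan2(v[1],v[0]) for v in (Yp[0]-Yp[3],Yp[1]-Yp[2])],[np.arctan2(-v[0],v[1]) for v in(Yp[1]-Yp[0],Yp[2]-Yp[3])],np.round(Yp,0).tolist())
# stand corners at z=42 in top crop
S=[plane("top",(230+u/4,150+v/4),42) for u,v in((241,437),(15,437),(15,515),(241,515))];print("stand",np.round(S,0).tolist(),np.mean(S,0))
for p in((209,267),(314,273)):print("byst",plane("top",p,20 if p[0]>300 else 46))
print("keys plane",plane("top",(278.1,267.4),75),plane("top",(245.8,267.6),75))
```

```text
[609.  -80.7 107.1] [3.1 3.1]
[559.1 -88.1  77.7] [1.2 1.2]
[424.  -57.7  62.4] [1.2 1.2]
[429.4  12.4  63.4] [1.6 1.6]
plane [607.24158249 -82.95742119 105.        ] [557.97269307 -88.84478942  78.5       ] sc [559.19844554 -86.50661643  78.5       ] [614.40074711 -81.49836216 105.        ]
bar yaw(y axis) 0.09325202173838629 69.79298031243924
box yaw 0.11893071069553021 49.619397107157276
yel [586.43216594 124.32947652   0.        ] [np.float64(0.0025782327117633017), np.float64(0.0010705531466420196)] [np.float64(-0.00015593064357338686), np.float64(0.0023155248101728886)] [[650.0, 47.0, 0.0], [650.0, 202.0, 0.0], [523.0, 201.0, 0.0], [523.0, 47.0, 0.0]]
stand [[440.0, -88.0, 42.0], [450.0, 37.0, 42.0], [407.0, 40.0, 42.0], [398.0, -84.0, 42.0]] [423.78386594 -23.93539805  42.        ]
byst [437.10754748  92.19689158  46.        ]
byst [ 406.82885993 -140.48346745   20.        ]
keys plane [422.25407998 -57.63414446  75.        ] [427.34970897  11.28814876  75.        ]
```

Request:
carry_out(
  moves=[
    {"jaw": 1, "x": 0.8, "y": -0.9, "z": -0.1, "twist": 0},
    {"jaw": 1, "x": 0.8, "y": -0.9, "z": -0.1, "twist": 0},
    {"jaw": 1, "x": 0.8, "y": -0.9, "z": -0.1, "twist": 0},
    {"jaw": 1, "x": 0.8, "y": -0.9, "z": 0, "twist": 0},
    {"jaw": 1, "x": 0.8, "y": -0.9, "z": 0, "twist": 0},
    {"jaw": 1, "x": 0.8, "y": -0.9, "z": 0, "twist": 0},
    {"jaw": 1, "x": 0.8, "y": -0.9, "z": 0, "twist": 0},
    {"jaw": 1, "x": 0.8, "y": -0.9, "z": 0, "twist": 0},
    {"jaw": 1, "x": 0.8, "y": -0.9, "z": 0, "twist": 0},
    {"jaw": 1, "x": 0.8, "y": -0.9, "z": 0, "twist": 0},
  ],
)

```text
t: 0.93
tcp_pos: [395.7, -253.1, 312.8]
tcp_rot: [[0.894, 0.447, -0.0], [0.447, -0.894, -0.0], [-0.0, -0.0, -1.0]]
force: [0.8, 0.6, -0.9]
gripper_width: 85.3
finger_force: 0.0
```

```bash
cat >> h.py <<'E'
def need(tp,yy=None):
    "shift units in tool axes to TCP target tp, and twist units to bring tool y to yaw yy"
    s=get_state();R=np.array(s["tcp_rot"]);p=np.array(s["tcp_pos"])
    y=np.arctan2(R[1,1],R[0,1]);print("t",round(s["t"],2),"pos",np.round(p,1),"yawy",round(y,3),"F",np.round(s["force"],1),"w",round(s["gripper_width"],1),"ff",round(s["finger_force"],1),"j",np.round(s["joint_pos"],2))
    if tp is not None: print("shift",np.round(R.T@(np.array(tp)-p)/30,3))
    if yy is not None: print("twist",round((y-yy)/(np.pi/4),3))
E
python3 -c "
from h import *
need((500,-82,300),.11)
import rig;print(getattr(rig,'tcp_to_tips',None),[k for k in dir(rig) if not k.startswith('_')])"
```

```text
t 0.93 pos [ 395.7 -253.1  312.8] yawy -1.107 F [ 0.8  0.6 -0.9] w 85.3 ff 0.0 j [ 0.55  0.09 -0.13  2.03  0.01  1.02 -0.69]
shift [ 5.66  -3.546  0.427]
twist -1.55
72.6 ['Unreachable', 'camera', 'camera_info', 'get_state', 'job_done', 'tcp_to_tips']
```

Request:
carry_out(
  moves=[
    {"jaw": 1, "x": 0.8, "y": -0.5, "z": 0, "twist": 0},
    {"jaw": 1, "x": 0.8, "y": -0.5, "z": 0, "twist": 0},
    {"jaw": 1, "x": 0.8, "y": -0.5, "z": 0, "twist": 0},
    {"jaw": 1, "x": 0.8, "y": -0.5, "z": 0, "twist": 0},
    {"jaw": 1, "x": 0.8, "y": -0.5, "z": 0, "twist": 0},
    {"jaw": 1, "x": 0.8, "y": -0.5, "z": 0, "twist": 0},
    {"jaw": 1, "x": 0.8, "y": -0.5, "z": 0, "twist": 0},
  ],
)

```text
t: 1.52
tcp_pos: [499.5, -84.5, 312.8]
tcp_rot: [[0.894, 0.447, -0.0], [0.447, -0.894, 0.0], [-0.0, -0.0, -1.0]]
force: [1.2, -0.0, -0.8]
gripper_width: 85.2
finger_force: 0.0
```

Request:
carry_out(
  moves=[
    {"jaw": 1, "x": 0, "y": 0, "z": 0, "twist": -0.155},
    {"jaw": 1, "x": 0, "y": 0, "z": 0, "twist": -0.155},
    {"jaw": 1, "x": 0, "y": 0, "z": 0, "twist": -0.155},
    {"jaw": 1, "x": 0, "y": 0, "z": 0, "twist": -0.155},
    {"jaw": 1, "x": 0, "y": 0, "z": 0, "twist": -0.155},
    {"jaw": 1, "x": 0, "y": 0, "z": 0, "twist": -0.155},
    {"jaw": 1, "x": 0, "y": 0, "z": 0, "twist": -0.155},
    {"jaw": 1, "x": 0, "y": 0, "z": 0, "twist": -0.155},
    {"jaw": 1, "x": 0, "y": 0, "z": 0, "twist": -0.155},
    {"jaw": 1, "x": 0, "y": 0, "z": 0, "twist": -0.155},
  ],
)

```text
t: 2.35
tcp_pos: [498.9, -85.8, 312.7]
tcp_rot: [[-0.116, 0.993, -0.0], [0.993, 0.116, 0.0], [0.0, -0.0, -1.0]]
force: [0.4, 0.0, -0.7]
gripper_width: 85.4
finger_force: 0.0
```

```bash
python3 -c "
from h import *
need((611,-82,250),.11)
cv2.imwrite('pics/w1.png',camera('wrist')[:,:,::-1])"
```

```text
t 2.35 pos [498.9 -85.8 312.7] yawy 0.116 F [ 0.4  0.  -0.7] w 85.4 ff 0.0 j [ 0.42  0.17 -0.41  1.95  0.08  1.04  0.08]
shift [-0.308  3.726  2.088]
twist 0.008
```

View pics/w1.png

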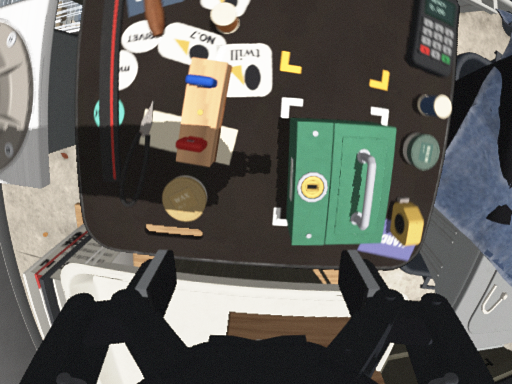

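The wrist view shows the lock at (313,187) and the handle bar from about (371,158) to (367,224). The red bow is at (191,144), the blue bow at (201,81) and the tape measure at (407,223).

Run:
```python
from h import *
st=get_state(); im=cv2.imread("pics/w1.png")[:,:,::-1]
lk=blobs(im,(18,90,110),(34,255,255),(295,168,332,208),20)[0];print(lk)
g=cv2.cvtColor(im,cv2.COLOR_RGB2HSV); m=cv2.inRange(g,(0,0,120),(180,70,255)); k=np.zeros_like(m);k[140:235,345:385]=1;m*=k
ys,xs=np.nonzero(m);c=cv2.minAreaRect(np.c_[xs,ys].astype(np.float32));print("handle",c)
for y in range(150,232,8): print(y,xs[ys==y].min() if (ys==y).any() else None,xs[ys==y].max() if (ys==y).any() else None)
red=blobs(im,(0,150,70),(8,255,255),(165,125,215,165))[0];blu=blobs(im,(105,150,70),(125,255,255),(180,65,225,95))[0];print(red,blu)
print("lock",plane("wrist",lk[0][1],78.5,st),tri([ray("wrist",lk[0][1],st),ray("top",(286.6,204)),ray("scene",(295,174.3))]))
P=plane("wrist",(371,157),105,st);Q=plane("wrist",(366,224),105,st);print(P,Q,(P+Q)/2,np.linalg.norm(P-Q))
for n,w,t,s in(("red",red,(278.1,267.4),(329.4,212.6)),("blue",blu,(245.8,267.6),(303.2,224.7))):
    print(n,tri([ray("wrist",w[0][1],st),ray("top",t),ray("scene",s)]),plane("wrist",w[0][1],70,st))
```

```text
[(361, [312.1, 186.8], [301, 176, 23, 22])]
handle ((367.5, 191.0), (86.0, 33.0), 90.0)
150 359 368
158 368 374
166 368 376
174 368 375
182 367 374
190 366 373
198 365 372
206 364 371
214 357 370
222 351 369
230 362 383
[(354, [191.5, 143.8], [176, 136, 31, 16])] [(252, [200.3, 80.6], [185, 75, 31, 12])]
lock [557.45542066 -87.62408911  78.5       ] (array([558.41709161, -87.86093102,  77.99686374]), [np.float64(0.8270137404557073), np.float64(1.0868620943425573), np.float64(1.5191505462345491)])
[605.83588325 -42.28762977 105.        ] [ 617.69242496 -113.15997679  105.        ] [611.76415411 -77.72380328 105.        ] 71.85726931666377
red (array([423.34660149, -58.36455818,  63.04423111]), [np.float64(1.9282894827761656), np.float64(0.33874515017370327), np.float64(2.1483981339929272)]) [423.60778342 -58.8202768   70.        ]
blue (array([427.79324519,  11.5928715 ,  64.63236929]), [np.float64(3.3143569985032504), np.float64(0.35545436223851345), np.float64(3.299239998840125)]) [426.3284836    9.13254402  70.        ]
```

Request:
carry_out(
  moves=[
    {"jaw": 1, "x": -0.05, "y": 0.75, "z": 0.2, "twist": 0},
    {"jaw": 1, "x": -0.05, "y": 0.75, "z": 0.2, "twist": 0},
    {"jaw": 1, "x": -0.05, "y": 0.75, "z": 0.2, "twist": 0},
    {"jaw": 1, "x": -0.05, "y": 0.75, "z": 0.2, "twist": 0},
    {"jaw": 1, "x": -0.03, "y": 0.77, "z": 0.2, "twist": 0},
    {"jaw": 1, "x": 0, "y": 0, "z": 0.6, "twist": -0.045},
    {"jaw": 1, "x": 0, "y": 0, "z": 0.6, "twist": 0},
    {"jaw": 1, "x": 0, "y": 0, "z": 0.6, "twist": 0},
    {"jaw": 1, "x": 0, "y": 0, "z": 0.6, "twist": 0},
    {"jaw": 1, "x": 0, "y": 0, "z": 0, "twist": 0},
  ],
)

```text
t: 3.23
tcp_pos: [610.6, -80.1, 207.3]
tcp_rot: [[-0.143, 0.99, -0.005], [0.99, 0.143, 0.001], [0.001, -0.005, -1.0]]
force: [-0.3, -0.9, -1.0]
gripper_width: 85.3
finger_force: 0.0
```

```bash
python3 -c "
from h import *
need((612,-79.5,159),.15)
cv2.imwrite('pics/w2.png',camera('wrist')[:,:,::-1])"
```

```text
t 3.23 pos [610.6 -80.1 207.3] yawy 0.143 F [-0.3 -0.9 -1. ] w 85.3 ff 0.0 j [ 0.33  0.46 -0.39  1.81  0.21  0.92 -0.01]
shift [0.013 0.056 1.611]
twist -0.009
```

View pics/w2.png

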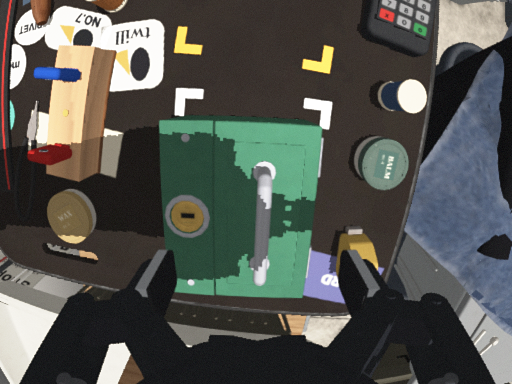

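The bar runs from (264,182) to (261,272), nearly parallel to the pads, and the box edges look aligned too. I'll descend and close.

Request:
carry_out(
  moves=[
    {"jaw": 1, "x": 0.01, "y": 0.05, "z": 0.4, "twist": 0},
    {"jaw": 1, "x": 0, "y": 0, "z": 0.4, "twist": 0},
    {"jaw": 1, "x": 0, "y": 0, "z": 0.4, "twist": 0},
    {"jaw": 1, "x": 0, "y": 0, "z": 0.35, "twist": 0},
    {"jaw": 0.5, "x": 0, "y": 0, "z": 0, "twist": 0},
    {"jaw": 0.25, "x": 0, "y": 0, "z": 0, "twist": 0},
    {"jaw": 0.2, "x": 0, "y": 0, "z": 0, "twist": 0},
    {"jaw": 0.15, "x": 0, "y": 0, "z": 0, "twist": 0},
    {"jaw": 0.1, "x": 0, "y": 0, "z": 0, "twist": 0},
    {"jaw": 0.0, "x": 0, "y": 0, "z": 0, "twist": 0},
  ],
)

```text
t: 4.12
tcp_pos: [613.9, -79.7, 164.9]
tcp_rot: [[-0.145, 0.989, 0.001], [0.989, 0.145, -0.0], [-0.0, 0.001, -1.0]]
force: [-0.3, 0.2, -0.7]
gripper_width: 12.3
finger_force: 0.0
```

Request:
carry_out(
  moves=[
    {"jaw": 0, "x": 0, "y": 0, "z": 0, "twist": 0},
    {"jaw": 0, "x": 0, "y": 0, "z": 0, "twist": 0},
    {"jaw": 0, "x": 0, "y": 0, "z": 0, "twist": 0},
    {"jaw": 0, "x": 0, "y": 0, "z": 0, "twist": 0},
    {"jaw": 0, "x": 0, "y": 0, "z": 0, "twist": 0},
  ],
)

```text
t: 4.53
tcp_pos: [613.7, -79.7, 164.7]
tcp_rot: [[-0.145, 0.989, 0.0], [0.989, 0.145, -0.0], [-0.0, 0.0, -1.0]]
force: [-3.7, 0.4, 5.1]
gripper_width: 6.6
finger_force: 58.8
```

Run:
```python
from h import *
# yellow seen by wrist (pics/w1 pose gone) -> now
need((605,124.5,160),0.0)
st=get_state(); im=camera("wrist"); cv2.imwrite("pics/w3.png",im[:,:,::-1])
b=blobs(im,(18,90,100),(34,255,255),(0,0,512,384),40)[0];print(b)
for x in b: print(x[1],np.round(plane("wrist",x[1],0,st),1),np.round(plane("wrist",x[1],78.5,st),1))
```

```text
t 4.53 pos [613.7 -79.7 164.7] yawy 0.145 F [-3.7  0.4  5.1] w 6.6 ff 58.8 j [ 0.31  0.51 -0.37  1.83  0.24  0.84 -0.03]
shift [6.778 0.7   0.156]
twist 0.185
[(611, [168.3, 33.5], [155, 14, 33, 33]), (144, [40.5, 24.6], [33, 18, 14, 19]), (663, [326.7, 54.2], [305, 35, 38, 34]), (230, [98.3, 54.2], [90, 43, 15, 28]), (56, [31.9, 116.4], [29, 109, 7, 14]), (1709, [42.7, 232.7], [21, 204, 44, 57]), (953, [166.5, 243.1], [148, 226, 39, 36]), (1606, [369.3, 276.9], [343, 252, 47, 56])]
[168.3, 33.5] [523.3  46.4   0. ] [549.6  30.3  78.5]
[40.5, 24.6] [387.2  60.7   0. ] [459.3  39.7  78.5]
[326.7, 54.2] [649.   45.9   0. ] [633.   29.9  78.5]
[98.3, 54.2] [461.4  28.2   0. ] [508.5  18.1  78.5]
[31.9, 116.4] [387.2 -28.9   0. ] [459.3 -19.7  78.5]
[42.7, 232.7] [ 392.1 -150.8    0. ] [ 462.5 -100.6   78.5]
[166.5, 243.1] [ 537.4 -133.4    0. ] [558.9 -89.1  78.5]
[369.3, 276.9] [ 733.7 -143.7    0. ] [689.2 -95.9  78.5]
```

Request:
carry_out(
  moves=[
    {"jaw": 0, "x": 0.2, "y": 0.04, "z": 0, "twist": 0},
    {"jaw": 0, "x": 0.3, "y": 0.04, "z": 0, "twist": 0},
    {"jaw": 0, "x": 0.4, "y": 0.04, "z": 0, "twist": 0},
    {"jaw": 0, "x": 0.4, "y": 0.04, "z": 0, "twist": 0},
    {"jaw": 0, "x": 0.4, "y": 0.04, "z": 0, "twist": 0},
    {"jaw": 0, "x": 0.4, "y": 0.04, "z": 0, "twist": 0},
    {"jaw": 0, "x": 0.4, "y": 0.04, "z": 0, "twist": 0},
    {"jaw": 0, "x": 0.4, "y": 0.04, "z": 0, "twist": 0},
    {"jaw": 0, "x": 0.4, "y": 0.04, "z": 0, "twist": 0},
    {"jaw": 0, "x": 0.4, "y": 0.04, "z": 0, "twist": 0},
  ],
)

```text
t: 5.42
tcp_pos: [609.8, 31.4, 164.7]
tcp_rot: [[-0.144, 0.99, 0.001], [0.99, 0.144, -0.001], [-0.001, 0.001, -1.0]]
force: [-0.0, -4.4, 3.4]
gripper_width: 6.4
finger_force: 58.5
```

Request:
carry_out(
  moves=[
    {"jaw": 0, "x": 0.4, "y": 0.04, "z": 0, "twist": 0},
    {"jaw": 0, "x": 0.4, "y": 0.04, "z": 0, "twist": 0},
    {"jaw": 0, "x": 0.4, "y": 0.04, "z": 0, "twist": 0},
    {"jaw": 0, "x": 0.4, "y": 0.04, "z": 0, "twist": 0},
    {"jaw": 0, "x": 0.4, "y": 0.04, "z": 0, "twist": 0},
    {"jaw": 0, "x": 0.4, "y": 0.04, "z": 0, "twist": 0},
    {"jaw": 0, "x": 0.4, "y": 0.04, "z": 0, "twist": 0},
    {"jaw": 0, "x": 0.2, "y": 0, "z": 0, "twist": 0.06},
    {"jaw": 0, "x": 0.12, "y": 0, "z": 0, "twist": 0.065},
    {"jaw": 0, "x": 0, "y": 0, "z": 0, "twist": 0.06},
  ],
)

```text
t: 6.25
tcp_pos: [604.5, 126.7, 164.7]
tcp_rot: [[0.001, 1.0, 0.001], [1.0, -0.001, 0.0], [0.0, 0.001, -1.0]]
force: [-0.6, -0.4, 4.0]
gripper_width: 6.7
finger_force: 59.1
```

Request:
carry_out(
  moves=[
    {"jaw": 0, "x": 0, "y": 0, "z": 0, "twist": 0},
    {"jaw": 0, "x": 0, "y": 0, "z": 0, "twist": 0},
    {"jaw": 0, "x": 0, "y": 0, "z": 0, "twist": 0},
  ],
)

```text
t: 6.5
tcp_pos: [604.6, 126.4, 164.7]
tcp_rot: [[-0.003, 1.0, 0.001], [1.0, 0.003, 0.001], [0.001, 0.001, -1.0]]
force: [0.6, 4.5, 2.8]
gripper_width: 6.1
finger_force: 58.8
```

Run:
```python
from h import *
need((604.4,125.7,164.7),0.0)
st=get_state(); im=camera("wrist"); t=camera("top"); cv2.imwrite("pics/wt4.png",np.hstack([im[:300,:400],t[130:280,120:320].repeat(2,0).repeat(2,1)])[:,:,::-1])
b=blobs(im,(18,90,100),(34,255,255),(100,200,220,290),40)[0]
for x in b: print(x, np.round(plane("wrist",x[1],78.5,st),1))
print(blobs(t,(18,110,110),(34,255,255),(148,165,240,245))[0])
```

```text
t 6.5 pos [604.6 126.4 164.7] yawy 0.003 F [0.6 4.5 2.8] w 6.1 ff 58.8 j [-0.03  0.51 -0.37  1.83  0.24  0.84 -0.51]
shift [-0.023 -0.006  0.001]
twist 0.003
(969, [167.0, 246.1], [148, 229, 39, 35]) [549.3 122.8  78.5]
(94, [117.7, 284.7], [112, 280, 13, 10]) [508.2  90.5  78.5]
[(59, [160.7, 234.9], [157, 228, 11, 12])]
```

View pics/wt4.png

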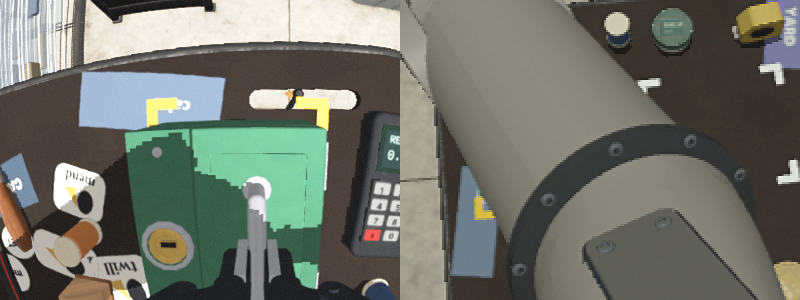

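The wrist view shows the box standing square in the yellow corners, with the lock at (167,246), which is (549.3,122.8) in world. I'll release, rise and go to the red key.

Request:
carry_out(
  moves=[
    {"jaw": 0.2, "x": 0, "y": 0, "z": 0, "twist": 0},
    {"jaw": 0.4, "x": 0, "y": 0, "z": 0, "twist": 0},
    {"jaw": 0.5, "x": 0, "y": 0, "z": 0, "twist": 0},
    {"jaw": 0.5, "x": 0, "y": 0, "z": 0, "twist": 0},
    {"jaw": 0.5, "x": 0, "y": 0, "z": -0.4, "twist": 0},
    {"jaw": 0.5, "x": 0, "y": 0, "z": -0.9, "twist": 0},
    {"jaw": 0.5, "x": 0, "y": 0, "z": -0.9, "twist": 0},
    {"jaw": 0.5, "x": 0, "y": 0, "z": -0.9, "twist": 0},
    {"jaw": 0.5, "x": 0, "y": 0, "z": -0.5, "twist": 0},
  ],
)

```text
t: 7.35
tcp_pos: [605.0, 126.0, 276.5]
tcp_rot: [[-0.0, 1.0, 0.003], [1.0, 0.0, 0.001], [0.001, 0.003, -1.0]]
force: [0.5, 0.4, 0.6]
gripper_width: 42.9
finger_force: 0.0
```

Request:
carry_out(
  moves=[
    {"jaw": 0.5, "x": -0.77, "y": -0.75, "z": 0, "twist": 0},
    {"jaw": 0.5, "x": -0.77, "y": -0.75, "z": 0, "twist": 0},
    {"jaw": 0.5, "x": -0.77, "y": -0.75, "z": 0, "twist": 0},
    {"jaw": 0.5, "x": -0.77, "y": -0.75, "z": 0, "twist": 0},
    {"jaw": 0.5, "x": -0.77, "y": -0.75, "z": 0, "twist": 0},
    {"jaw": 0.5, "x": -0.77, "y": -0.75, "z": 0, "twist": 0},
    {"jaw": 0.5, "x": -0.77, "y": -0.75, "z": 0, "twist": 0},
    {"jaw": 0.5, "x": -0.77, "y": -0.78, "z": 0, "twist": 0},
  ],
)

```text
t: 8.02
tcp_pos: [422.3, -60.0, 273.2]
tcp_rot: [[-0.0, 1.0, 0.001], [1.0, 0.0, -0.0], [-0.0, 0.001, -1.0]]
force: [1.2, -0.1, -0.1]
gripper_width: 42.4
finger_force: 0.0
```

Request:
carry_out(
  moves=[
    {"jaw": 0.5, "x": 0, "y": 0, "z": 0, "twist": -0.155},
    {"jaw": 0.5, "x": 0, "y": 0, "z": 0, "twist": -0.155},
    {"jaw": 0.5, "x": 0, "y": 0, "z": 0, "twist": -0.155},
    {"jaw": 0.5, "x": 0, "y": 0, "z": 0, "twist": -0.155},
    {"jaw": 0.5, "x": 0, "y": 0, "z": 0, "twist": -0.155},
    {"jaw": 0.5, "x": 0, "y": 0, "z": 0, "twist": -0.155},
    {"jaw": 0.5, "x": 0, "y": 0, "z": 0, "twist": -0.155},
    {"jaw": 0.5, "x": 0, "y": 0, "z": 0, "twist": -0.155},
    {"jaw": 0.5, "x": 0, "y": 0, "z": 0, "twist": -0.155},
    {"jaw": 0.5, "x": 0, "y": 0, "z": 0, "twist": -0.155},
  ],
)

```text
t: 8.85
tcp_pos: [423.5, -59.1, 273.3]
tcp_rot: [[-0.94, 0.34, 0.001], [0.34, 0.94, -0.0], [-0.001, 0.0, -1.0]]
force: [0.4, -0.8, 1.1]
gripper_width: 42.7
finger_force: 0.0
```

Request:
carry_out(
  moves=[
    {"jaw": 0.5, "x": 0, "y": 0, "z": 0, "twist": -0.15},
    {"jaw": 0.5, "x": 0, "y": 0, "z": 0, "twist": -0.15},
    {"jaw": 0.5, "x": 0, "y": 0, "z": 0, "twist": -0.04},
    {"jaw": 0.5, "x": 0, "y": 0, "z": 0, "twist": 0},
  ],
)

```text
t: 9.18
tcp_pos: [423.5, -59.1, 273.2]
tcp_rot: [[-0.996, 0.084, 0.001], [0.084, 0.996, -0.0], [-0.001, -0.0, -1.0]]
force: [-0.3, -0.8, 0.0]
gripper_width: 42.4
finger_force: 0.0
```

Run:
```python
from h import *
need((423.5,-58.3,122),1.494)
st=get_state(); im=camera("wrist"); t=camera("top"); cv2.imwrite("pics/w5.png",im[:,:,::-1]);cv2.imwrite("pics/top5.png",t[:,:,::-1])
for nm,lo,hi in(("red",(0,150,70),(8,255,255)),("blue",(105,150,70),(125,255,255))):
    for x in blobs(im,lo,hi,(0,0,512,384),100)[0]: print(nm,x,np.round(plane("wrist",x[1],63,st),1))
b=blobs(t,(18,110,110),(34,255,255),(148,165,240,245))[0]
for x in b: print(x,np.round(plane("top",x[1],78.5),1))
```

```text
t 9.18 pos [423.5 -59.1 273.2] yawy 1.487 F [-0.3 -0.8  0. ] w 42.4 ff 0.0 j [ 0.39  0.08 -0.42  2.14  0.04  0.93  1.44]
shift [0.006 0.028 5.04 ]
twist -0.009
red (833, [307.9, 55.7], [190, 48, 239, 25]) [301.9  -2.7  63. ]
red (352, [258.2, 184.4], [253, 167, 11, 36]) [421.9 -58.7  63. ]
blue (439, [328.1, 184.4], [319, 168, 18, 36]) [427.5  10.5  63. ]
(63, [225.2, 178.0], [220, 174, 9, 11]) [627.8  41.6  78.5]
(22, [156.5, 184.0], [156, 179, 2, 11]) [626.3 194.6  78.5]
(82, [190.8, 215.7], [186, 211, 11, 11]) [548.8 122.4  78.5]
(80, [227.8, 229.9], [221, 223, 12, 12]) [511.1  43.9  78.5]
(64, [161.1, 235.0], [157, 228, 13, 12]) [511.5 188.7  78.5]
```

View pics/w5.png

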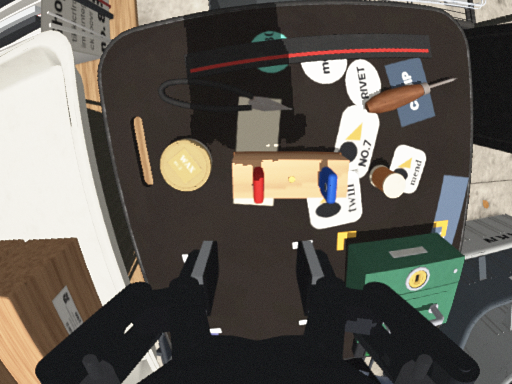

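The wrist view has the red bow at (258,184) and the blue bow at (328,184), with the jaw clear of both. From the top view the lock is at about (548.8,122.4). I'll descend on the red key.

Request:
carry_out(
  moves=[
    {"jaw": 0.5, "x": 0.02, "y": 0.02, "z": 0.6, "twist": -0.005},
    {"jaw": 0.5, "x": 0, "y": 0, "z": 0.6, "twist": 0},
    {"jaw": 0.5, "x": 0, "y": 0, "z": 0.6, "twist": 0},
    {"jaw": 0.5, "x": 0, "y": 0, "z": 0.6, "twist": 0},
    {"jaw": 0.5, "x": 0, "y": 0, "z": 0.6, "twist": 0},
    {"jaw": 0.5, "x": 0, "y": 0, "z": 0.6, "twist": 0},
    {"jaw": 0.5, "x": 0, "y": 0, "z": 0.6, "twist": 0},
    {"jaw": 0.5, "x": 0, "y": 0, "z": 0.5, "twist": 0},
    {"jaw": 0.5, "x": 0, "y": 0, "z": 0.34, "twist": 0},
    {"jaw": 0.5, "x": 0, "y": 0, "z": 0, "twist": 0},
  ],
)

```text
t: 10.12
tcp_pos: [422.3, -58.4, 119.9]
tcp_rot: [[-0.997, 0.083, -0.003], [0.083, 0.997, 0.0], [0.003, 0.0, -1.0]]
force: [-1.0, 0.2, 1.4]
gripper_width: 42.8
finger_force: 0.0
```

Request:
carry_out(
  moves=[
    {"jaw": 0.3, "x": 0, "y": 0, "z": 0, "twist": 0},
    {"jaw": 0.2, "x": 0, "y": 0, "z": 0, "twist": 0},
    {"jaw": 0.15, "x": 0, "y": 0, "z": 0, "twist": 0},
    {"jaw": 0.1, "x": 0, "y": 0, "z": 0, "twist": 0},
    {"jaw": 0, "x": 0, "y": 0, "z": 0, "twist": 0},
    {"jaw": 0, "x": 0, "y": 0, "z": 0, "twist": 0},
    {"jaw": 0, "x": 0, "y": 0, "z": 0, "twist": 0},
    {"jaw": 0, "x": 0, "y": 0, "z": 0, "twist": 0},
  ],
)

```text
t: 10.78
tcp_pos: [423.5, -58.6, 122.1]
tcp_rot: [[-0.997, 0.082, 0.002], [0.082, 0.997, -0.0], [-0.002, -0.0, -1.0]]
force: [-1.5, 0.1, 8.3]
gripper_width: 9.1
finger_force: 58.6
```

Run:
```python
from h import *
need((548.9,122.5,220),1.571)
st=get_state(); im=camera("wrist")
x=blobs(im,(0,150,60),(8,255,255),(200,150,320,384),30)[0];print(x)
cv2.imwrite("pics/w6.png",im[:,:,::-1])
```

```text
t 10.78 pos [423.5 -58.6 122.1] yawy 1.488 F [-1.5  0.1  8.3] w 9.1 ff 58.6 j [ 0.32  0.33 -0.38  2.27  0.22  0.57  1.26]
shift [-3.674  6.358 -3.258]
twist -0.105
[(1443, [257.0, 267.4], [247, 228, 21, 80])]
```

Request:
carry_out(
  moves=[
    {"jaw": 0, "x": 0, "y": 0, "z": -0.3, "twist": 0},
    {"jaw": 0, "x": 0, "y": 0, "z": -0.4, "twist": 0},
    {"jaw": 0, "x": 0, "y": 0, "z": -0.6, "twist": 0},
    {"jaw": 0, "x": 0, "y": 0, "z": -0.8, "twist": 0},
    {"jaw": 0, "x": 0, "y": 0, "z": -0.8, "twist": 0},
    {"jaw": 0, "x": 0, "y": 0, "z": -0.7, "twist": 0},
    {"jaw": 0, "x": 0, "y": 0, "z": -0.2, "twist": 0},
  ],
)

```text
t: 11.42
tcp_pos: [424.0, -58.4, 239.0]
tcp_rot: [[-0.997, 0.082, 0.005], [0.082, 0.997, -0.001], [-0.005, -0.0, -1.0]]
force: [1.9, -0.4, -0.1]
gripper_width: 9.3
finger_force: 58.6
```

Request:
carry_out(
  moves=[
    {"jaw": 0, "x": -0.4, "y": 0.6, "z": 0, "twist": 0},
    {"jaw": 0, "x": -0.46, "y": 0.8, "z": 0, "twist": 0},
    {"jaw": 0, "x": -0.46, "y": 0.8, "z": 0, "twist": 0},
    {"jaw": 0, "x": -0.46, "y": 0.8, "z": 0, "twist": 0},
    {"jaw": 0, "x": -0.46, "y": 0.8, "z": 0, "twist": 0},
    {"jaw": 0, "x": -0.46, "y": 0.8, "z": 0, "twist": 0},
    {"jaw": 0, "x": -0.46, "y": 0.8, "z": 0, "twist": 0},
    {"jaw": 0, "x": -0.46, "y": 0.8, "z": 0, "twist": 0},
    {"jaw": 0, "x": -0.05, "y": 0.15, "z": 0, "twist": -0.1},
    {"jaw": 0, "x": 0, "y": 0, "z": 0, "twist": 0},
  ],
)

```text
t: 12.25
tcp_pos: [548.6, 124.4, 235.3]
tcp_rot: [[-1.0, -0.003, -0.0], [-0.003, 1.0, 0.001], [0.0, 0.001, -1.0]]
force: [-0.1, -1.1, -0.6]
gripper_width: 9.1
finger_force: 58.6
```

Run:
```python
from h import *
need((548.9,122.5,200),1.571)
st=get_state(); im=camera("wrist"); sc=camera("scene")
c=im[150:300,180:330]
u,v=map(int,proj("scene",np.array([549,122.5,110])));print(u,v)
d=sc[v-50:v+50,u-50:u+50]
f=lambda a,s:cv2.resize(a,(s,s),interpolation=cv2.INTER_CUBIC)
cv2.imwrite("pics/k7.png",np.hstack([f(c,400),f(d,400)])[:,:,::-1])
```

```text
t 12.25 pos [548.6 124.4 235.3] yawy 1.574 F [-0.1 -1.1 -0.6] w 9.1 ff 58.6 j [ 0.08  0.36 -0.51  1.9   0.22  0.93  1.04]
shift [-0.01  -0.066  1.176]
twist 0.003
222 199
```

View pics/k7.png

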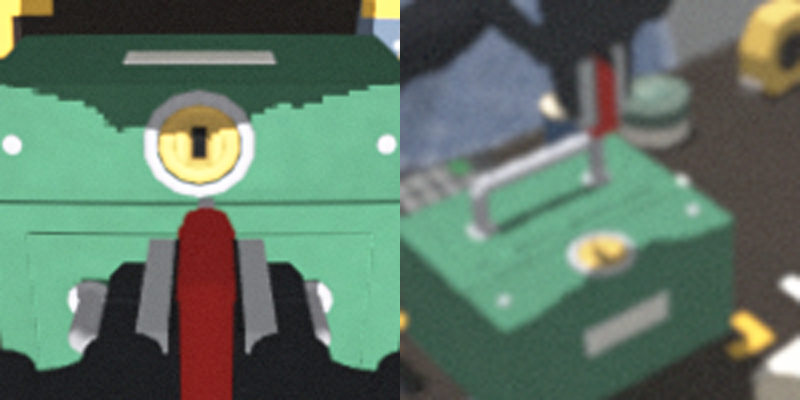

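In the wrist crop the keyway is at about (200,143), full-frame (255.0,203.6). The key centreline is at x=206.5, full-frame 257.4, and the tip just shows at (206,203). I'll turn these into a correction.

Run:
```python
from h import *
st=get_state()
im=cv2.imread("pics/k7.png")[:,:400,::-1]
hsv=cv2.cvtColor(im,cv2.COLOR_RGB2HSV)
# keyway: dark pixels in the brass
m=cv2.inRange(hsv,(0,0,0),(180,255,75));k=np.zeros_like(m);k[115:170,170:230]=1;ys,xs=np.nonzero(m*k);print("slot crop",xs.mean(),ys.mean(),np.percentile(xs,[3,97]),np.percentile(ys,[3,97]))
kx,ky=180+(xs.mean()+.5)*.375-.5,150+(ys.mean()+.5)*.375-.5
kw=plane("wrist",(kx,ky),78.5,st);print("keyway",kw)
lk=blobs(im,(18,90,100),(34,255,255),(140,90,260,200),200)[0];print("brass",[b for b in lk if b[0]>1000])
r=cv2.inRange(hsv,(0,120,50),(8,255,255))|cv2.inRange(hsv,(172,120,50),(180,255,255))
for y in range(215,400,30):
    q=np.nonzero(r[y])[0]
    if len(q): print(y,q.min(),q.max(),(q.min()+q.max())/2)
# pixel of a tool-frame point
def tp(p):
    i=camera_info("wrist");H=np.array(i["hand_eye"]);K=i["intrinsics"];c=H[:3,:3].T@(np.array(p)-H[:3,3]);x,y,z=c[0],-c[1],-c[2]
    a=np.arctan2(np.hypot(x,y),z);h=np.hypot(x,y);u=K[0][0]*a*x/h+K[0][2];v=K[1][1]*a*y/h+K[1][2]
    return round(((u+.5-180)/.375),1),round(((v+.5-150)/.375),1)
for p in((0,0,110),(0,0,80),(15,0,42),(9,0,76),(15,0,58),(0,2,110)): print(p,"crop",tp(p))
```

```text
slot crop 198.60802469135803 140.00925925925927 [193. 204.] [127.69 154.  ]
keyway [545.63306905 118.75665322  78.5       ]
brass [(3701, [199.3, 141.3], [159, 105, 81, 79])]
215 187 225 206.0
245 179 233 206.0
275 177 235 206.0
305 177 234 205.5
335 178 234 206.0
365 179 232 205.5
395 180 232 206.0
(0, 0, 110) crop (np.float64(210.1), np.float64(210.8))
(0, 0, 80) crop (np.float64(210.8), np.float64(268.7))
(15, 0, 42) crop (np.float64(212.2), np.float64(299.0))
(9, 0, 76) crop (np.float64(211.0), np.float64(239.2))
(15, 0, 58) crop (np.float64(211.6), np.float64(253.6))
(0, 2, 110) crop (np.float64(218.2), np.float64(210.8))
```

Request:
carry_out(
  moves=[
    {"jaw": 0, "x": -0.01, "y": -0.15, "z": 0.3, "twist": 0},
    {"jaw": 0, "x": 0, "y": 0, "z": 0.4, "twist": 0},
    {"jaw": 0, "x": 0, "y": 0, "z": 0.4, "twist": 0},
    {"jaw": 0, "x": 0, "y": 0, "z": 0.2, "twist": 0},
    {"jaw": 0, "x": 0, "y": 0, "z": 0, "twist": 0},
    {"jaw": 0, "x": 0, "y": 0, "z": 0, "twist": 0},
  ],
)

```text
t: 12.85
tcp_pos: [548.3, 117.8, 195.6]
tcp_rot: [[-1.0, 0.004, -0.001], [0.004, 1.0, -0.0], [0.001, -0.0, -1.0]]
force: [0.0, 0.1, -0.8]
gripper_width: 9.2
finger_force: 58.6
```

Run:
```python
from h import *
need((549.3,120,188),1.571)
im=camera("wrist"); sc=camera("scene"); cv2.imwrite("pics/w8full.png",im[:,:,::-1])
c=im[180:260,215:295]
u,v=map(int,proj("scene",np.array([549,121,85])))
d=sc[v-30:v+30,u-30:u+30]
f=lambda a,s:cv2.resize(a,(s,s),interpolation=cv2.INTER_CUBIC)
cv2.imwrite("pics/k8.png",np.hstack([f(c,400),f(d,400)])[:,:,::-1])
```

```text
t 12.85 pos [548.3 117.8 195.6] yawy 1.567 F [ 0.   0.1 -0.8] w 9.2 ff 58.6 j [ 0.07  0.41 -0.49  1.94  0.25  0.86  1.02]
shift [-0.032  0.073  0.255]
twist -0.005
```

View pics/k8.png

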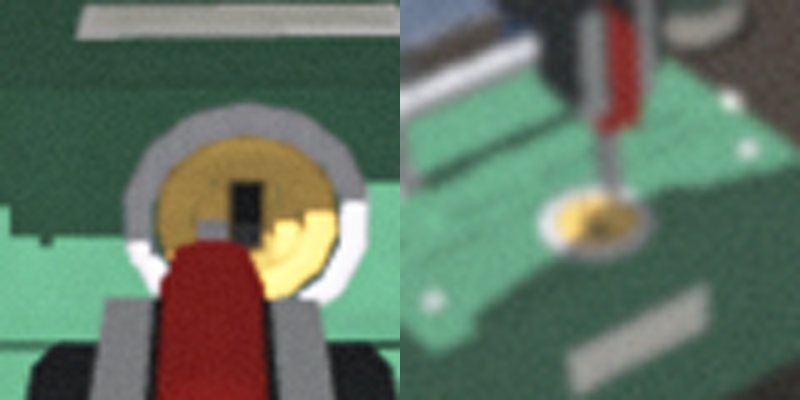

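Crop: the keyway is centred at about (247,218), and the key blade is at x=213 with its tip edge at row 220. In the scene crop the tip is at (608,190) and the lock at (597,222). I'll solve the relative offset from both views.

Run:
```python
from h import *
from scipy.optimize import least_squares
st=get_state();R=st["tcp_rot"];p=st["tcp_pos"]
def wp(P):
    i=camera_info("wrist");H=np.array(i["hand_eye"]);K=i["intrinsics"];c=H[:3,:3].T@(R.T@(P-p)-H[:3,3]);x,y,z=c[0],-c[1],-c[2]
    h=np.hypot(x,y);a=np.arctan2(h,z);return np.array([K[0][0]*a*x/h+K[0][2],K[1][1]*a*y/h+K[1][2]])
tip=p+R@np.array([1.2,0,110.1]); tipc=p+R@np.array([0,0,110.1])
w=np.array([(247-213)/5,(218.5-220)/5]); s=np.array([(597-608)/6.67,(222-190)/6.67])
def f(k,ws=1,ss=1):
    L=np.array([k[0],k[1],78.5])
    return np.r_[ws*(wp(L)-wp(tip)-w),ss*(np.array(proj("scene",L))-np.array(proj("scene",tipc))-s)]
for a in((1,1),(1,0),(0,1)):
    r=least_squares(lambda k:f(k,*a),[549,121]);print(a,r.x,np.round(f(r.x),2))
```

```text
(1, 1) [550.66450538 122.72211612] [-0.01 -0.34 -0.6  -1.21]
(1, 0) [550.9208761  122.72882814] [-0.    0.   -0.67 -1.27]
(0, 1) [546.66634403 124.07676737] [ 2.02 -5.72  0.    0.  ]
```

Request:
carry_out(
  moves=[
    {"jaw": 0, "x": -0.08, "y": 0.16, "z": 0, "twist": 0},
    {"jaw": 0, "x": 0, "y": 0, "z": 0, "twist": 0},
    {"jaw": 0, "x": 0, "y": 0, "z": 0, "twist": 0},
    {"jaw": 0, "x": 0, "y": 0, "z": 0, "twist": 0},
    {"jaw": 0, "x": 0, "y": 0, "z": 0, "twist": 0},
  ],
)

```text
t: 13.37
tcp_pos: [551.0, 122.6, 196.3]
tcp_rot: [[-1.0, 0.004, 0.0], [0.004, 1.0, -0.0], [-0.0, -0.0, -1.0]]
force: [-0.2, 0.5, -0.2]
gripper_width: 9.3
finger_force: 58.6
```

Run:
```python
from h import *
need((550.8,122.7,188),1.571)
im=camera("wrist"); sc=camera("scene")
c=im[180:260,215:295]
u,v=map(int,proj("scene",np.array([549,121,85])))
d=sc[v-30:v+30,u-30:u+30]
f=lambda a,s:cv2.resize(a,(s,s),interpolation=cv2.INTER_CUBIC)
cv2.imwrite("pics/k9.png",np.hstack([f(c,400),f(d,400)])[:,:,::-1])
```

```text
t 13.37 pos [551.  122.6 196.3] yawy 1.567 F [-0.2  0.5 -0.2] w 9.3 ff 58.6 j [ 0.07  0.41 -0.49  1.93  0.25  0.86  1.01]
shift [0.008 0.003 0.278]
twist -0.005
```

View pics/k9.png

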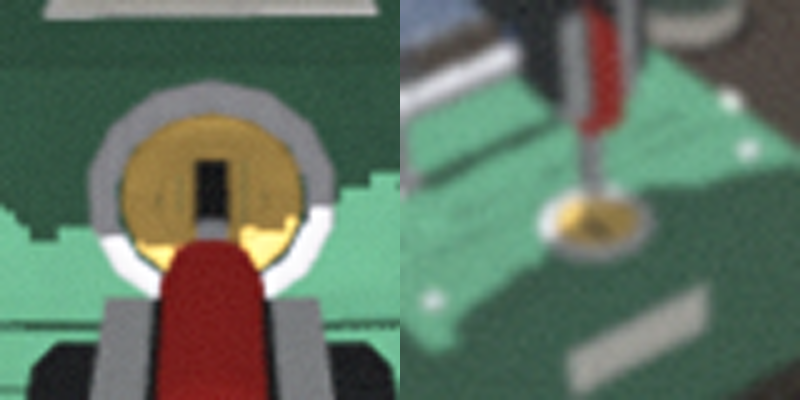

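The blade (x=212) is now in line with the slot (x=212), and fore and aft is within about 0.7 mm. I'll start inserting gently.

Request:
carry_out(
  moves=[
    {"jaw": 0, "x": 0.02, "y": 0, "z": 0.1, "twist": 0},
    {"jaw": 0, "x": 0, "y": 0, "z": 0.1, "twist": 0},
    {"jaw": 0, "x": 0, "y": 0, "z": 0.1, "twist": 0},
    {"jaw": 0, "x": 0, "y": 0, "z": 0.1, "twist": 0},
    {"jaw": 0, "x": 0, "y": 0, "z": 0, "twist": 0},
  ],
)

```text
t: 13.88
tcp_pos: [550.2, 122.5, 183.4]
tcp_rot: [[-1.0, 0.004, -0.001], [0.004, 1.0, -0.0], [0.001, -0.0, -1.0]]
force: [-0.5, -0.7, -0.1]
gripper_width: 9.3
finger_force: 58.6
```

Request:
carry_out(
  moves=[
    {"jaw": 0, "x": 0, "y": 0, "z": 0.1, "twist": 0},
    {"jaw": 0, "x": 0, "y": 0, "z": 0.1, "twist": 0},
    {"jaw": 0, "x": 0, "y": 0, "z": 0, "twist": 0},
  ],
)

```text
t: 14.13
tcp_pos: [550.2, 122.6, 177.6]
tcp_rot: [[-1.0, 0.004, -0.001], [0.004, 1.0, -0.0], [0.001, -0.0, -1.0]]
force: [-0.8, -0.2, 0.3]
gripper_width: 9.1
finger_force: 58.6
```

Request:
carry_out(
  moves=[
    {"jaw": 0, "x": 0, "y": 0, "z": 0.1, "twist": 0},
    {"jaw": 0, "x": 0, "y": 0, "z": 0.1, "twist": 0},
    {"jaw": 0, "x": 0, "y": 0, "z": 0, "twist": 0},
  ],
)

```text
t: 14.38
tcp_pos: [549.8, 122.6, 171.6]
tcp_rot: [[-1.0, 0.003, -0.002], [0.003, 1.0, -0.0], [0.002, -0.0, -1.0]]
force: [-4.2, -0.0, 1.0]
gripper_width: 9.2
finger_force: 58.8
```

Request:
carry_out(
  moves=[
    {"jaw": 0, "x": 0, "y": 0, "z": 0.1, "twist": 0},
    {"jaw": 0, "x": 0, "y": 0, "z": 0.1, "twist": 0},
    {"jaw": 0, "x": 0, "y": 0, "z": 0, "twist": 0},
  ],
)

```text
t: 14.63
tcp_pos: [550.8, 122.9, 166.4]
tcp_rot: [[-1.0, 0.003, 0.001], [0.003, 1.0, 0.0], [-0.001, 0.0, -1.0]]
force: [-1.3, 1.2, -1.3]
gripper_width: 9.4
finger_force: 59.2
```

Request:
carry_out(
  moves=[
    {"jaw": 0, "x": 0.01, "y": 0, "z": 0.1, "twist": 0},
    {"jaw": 0, "x": 0, "y": 0, "z": 0.1, "twist": 0},
    {"jaw": 0, "x": 0, "y": 0, "z": 0, "twist": 0},
  ],
)

```text
t: 14.88
tcp_pos: [550.6, 122.9, 160.5]
tcp_rot: [[-1.0, 0.004, 0.001], [0.004, 1.0, 0.0], [-0.001, 0.0, -1.0]]
force: [-1.5, 0.3, 8.0]
gripper_width: 9.4
finger_force: 61.4
```

Request:
carry_out(
  moves=[
    {"jaw": 0, "x": 0, "y": 0, "z": 0.07, "twist": 0},
    {"jaw": 0, "x": 0, "y": 0, "z": 0.07, "twist": 0},
    {"jaw": 0, "x": 0, "y": 0, "z": 0, "twist": 0},
  ],
)

```text
t: 15.13
tcp_pos: [551.2, 123.2, 158.3]
tcp_rot: [[-1.0, 0.004, 0.003], [0.004, 1.0, 0.0], [-0.003, 0.0, -1.0]]
force: [-10.4, -2.1, 37.1]
gripper_width: 9.4
finger_force: 66.0
```

Request:
carry_out(
  moves=[
    {"jaw": 0, "x": 0, "y": 0, "z": -0.03, "twist": 0.05},
    {"jaw": 0, "x": 0, "y": 0, "z": 0, "twist": 0.1},
    {"jaw": 0, "x": 0, "y": 0, "z": 0, "twist": 0.12},
    {"jaw": 0, "x": 0, "y": 0, "z": 0, "twist": 0.12},
    {"jaw": 0, "x": 0, "y": 0, "z": 0, "twist": 0},
  ],
)

```text
t: 15.55
tcp_pos: [551.2, 122.8, 158.5]
tcp_rot: [[-0.95, 0.311, 0.003], [0.311, 0.95, 0.0], [-0.003, 0.001, -1.0]]
force: [-3.3, -2.4, 21.9]
gripper_width: 9.0
finger_force: 63.5
```

Run:
```python
from h import *
need(None);s=get_state();print(s["wrist_torque"])
im=camera("wrist"); sc=camera("scene")
c=im[180:290,205:315]
u,v=map(int,proj("scene",np.array([549,121,95])))
d=sc[v-35:v+35,u-35:u+35]
f=lambda a,s:cv2.resize(a,(s,s),interpolation=cv2.INTER_CUBIC)
cv2.imwrite("pics/k10.png",np.hstack([f(c,400),f(d,400)])[:,:,::-1])
```

```text
t 15.55 pos [551.2 122.8 158.5] yawy 1.254 F [-3.3 -2.4 21.9] w 9.0 ff 63.5 j [-0.01  0.45 -0.4   1.96  0.25  0.78  0.7 ]
[-0.50002826  0.93416907  0.08869086]
```

View pics/k10.png

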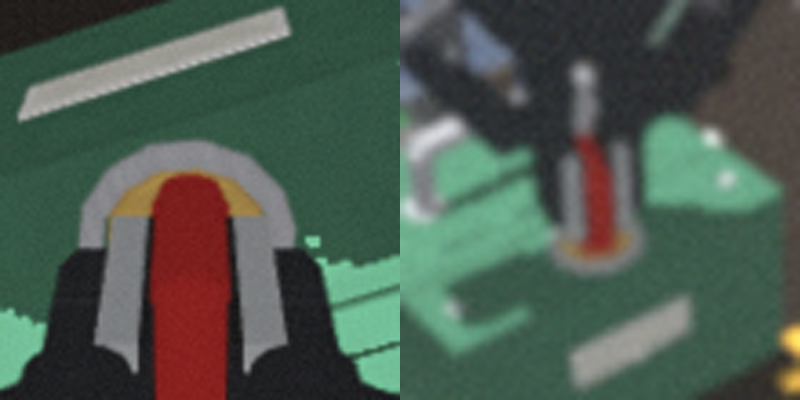

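The shoulder sits on the lock face with no gap in either view, and the key turns with only about 0.09 N m. I'll continue the quarter turn.

Request:
carry_out(
  moves=[
    {"jaw": 0, "x": 0, "y": 0, "z": 0, "twist": 0.12},
    {"jaw": 0, "x": 0, "y": 0, "z": 0, "twist": 0.12},
    {"jaw": 0, "x": 0, "y": 0, "z": 0, "twist": 0.12},
    {"jaw": 0, "x": 0, "y": 0, "z": 0, "twist": 0.12},
    {"jaw": 0, "x": 0, "y": 0, "z": 0, "twist": 0.12},
    {"jaw": 0, "x": 0, "y": 0, "z": 0, "twist": 0},
  ],
)

```text
t: 16.15
tcp_pos: [551.1, 122.5, 158.4]
tcp_rot: [[-0.705, 0.709, 0.003], [0.709, 0.705, -0.0], [-0.002, 0.002, -1.0]]
force: [-5.3, -4.4, 23.3]
gripper_width: 9.0
finger_force: 63.7
```

Run:
```python
from h import *
need((550.8,122.7,158.5),-.19);s=get_state();print(s["wrist_torque"])
```

```text
t 16.15 pos [551.1 122.5 158.4] yawy 0.783 F [-5.3 -4.4 23.3] w 9.0 ff 63.7 j [-0.1   0.44 -0.29  1.96  0.18  0.76  0.29]
shift [ 0.013 -0.003 -0.002]
twist 1.239
[-1.00931784  1.13374464  0.04009129]
```

Request:
carry_out(
  moves=[
    {"jaw": 0, "x": 0, "y": 0, "z": 0, "twist": 0.12},
    {"jaw": 0, "x": 0, "y": 0, "z": 0, "twist": 0.12},
    {"jaw": 0, "x": 0, "y": 0, "z": 0, "twist": 0.12},
    {"jaw": 0, "x": 0, "y": 0, "z": 0, "twist": 0.12},
    {"jaw": 0, "x": 0, "y": 0, "z": 0, "twist": 0.12},
    {"jaw": 0, "x": 0, "y": 0, "z": 0, "twist": 0.12},
    {"jaw": 0, "x": 0, "y": 0, "z": 0, "twist": 0.12},
    {"jaw": 0, "x": 0, "y": 0, "z": 0, "twist": 0.12},
    {"jaw": 0, "x": 0, "y": 0, "z": 0, "twist": 0.12},
    {"jaw": 0, "x": 0, "y": 0, "z": 0, "twist": 0.12},
  ],
)

```text
t: 16.98
tcp_pos: [550.6, 122.1, 158.4]
tcp_rot: [[0.157, 0.988, 0.001], [0.988, -0.157, -0.0], [-0.0, 0.001, -1.0]]
force: [-9.2, -4.8, 27.7]
gripper_width: 9.1
finger_force: 64.3
```

Request:
carry_out(
  moves=[
    {"jaw": 0, "x": 0, "y": 0, "z": 0, "twist": 0.03},
    {"jaw": 0, "x": 0, "y": 0, "z": 0, "twist": 0},
    {"jaw": 0, "x": 0, "y": 0, "z": 0, "twist": 0},
    {"jaw": 0, "x": 0, "y": 0, "z": 0, "twist": 0},
    {"jaw": 0, "x": 0, "y": 0, "z": 0, "twist": 0},
    {"jaw": 0, "x": 0, "y": 0, "z": 0, "twist": 0},
  ],
)

```text
t: 17.48
tcp_pos: [550.6, 122.2, 158.4]
tcp_rot: [[0.176, 0.984, 0.001], [0.984, -0.176, -0.0], [-0.0, 0.001, -1.0]]
force: [-9.5, -5.5, 28.8]
gripper_width: 9.4
finger_force: 64.4
```

Run:
```python
from h import *
need((550.8,122.7,158.5),-.19);s=get_state();print(s["wrist_torque"])
im=camera("wrist"); t=camera("top")
f=lambda a,s:cv2.resize(a,(s,s),interpolation=cv2.INTER_CUBIC)
cv2.imwrite("pics/k11.png",np.hstack([f(im[60:384,90:414],400),f(t[120:300,140:320],400)])[:,:,::-1])
```

```text
t 17.48 pos [550.6 122.2 158.4] yawy -0.177 F [-9.5 -5.5 28.8] w 9.4 ff 64.4 j [-0.28  0.42 -0.07  1.98  0.04  0.74 -0.55]
shift [ 0.019  0.003 -0.004]
twist 0.017
[-1.33493091  2.25108447  0.03392671]
```

View pics/k11.png

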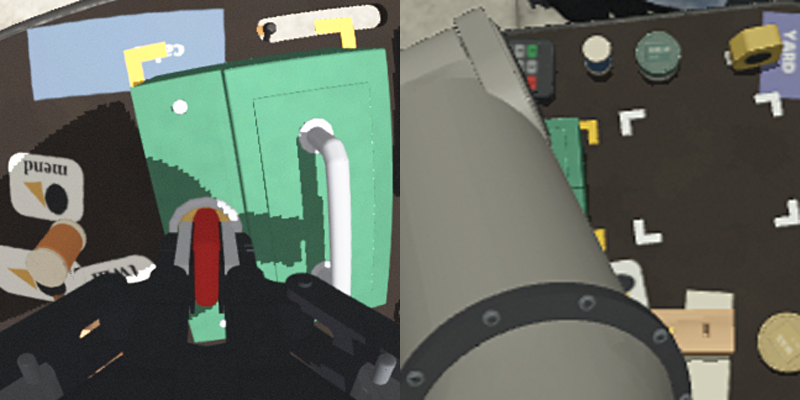

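Request:
carry_out(
  moves=[
    {"jaw": 0, "x": 0, "y": -0.01, "z": 0, "twist": 0.04},
    {"jaw": 0, "x": 0, "y": 0, "z": 0, "twist": 0.04},
    {"jaw": 0, "x": 0, "y": 0, "z": 0, "twist": 0},
    {"jaw": 0, "x": 0, "y": 0, "z": 0, "twist": 0},
    {"jaw": 0, "x": 0, "y": 0, "z": 0, "twist": 0},
  ],
)

```text
t: 18.0
tcp_pos: [550.5, 122.2, 158.4]
tcp_rot: [[0.237, 0.971, 0.002], [0.971, -0.237, -0.0], [0.0, 0.002, -1.0]]
force: [-8.3, -5.8, 28.1]
gripper_width: 9.1
finger_force: 64.3
```

Run:
```python
from h import *
need((550.8,122.7,158.5),-.19);s=get_state();print(s["wrist_torque"])
```

```text
t 18.0 pos [550.5 122.2 158.4] yawy -0.24 F [-8.3 -5.8 28.1] w 9.1 ff 64.3 j [-0.29  0.42 -0.05  1.98  0.03  0.74 -0.6 ]
shift [ 0.017  0.007 -0.003]
twist -0.063
[-1.34147251  2.04347409  0.10155402]
```

```bash
python3 -c "
from rig import *
print(job_done())"
```

```text
the job is handed in; nothing more can be done
None
```

The job is handed in, with no verdict returned: the box stands square in the yellow corners, and the red key is fully home, turned about 1.8 rad clockwise to the stop and still gripped, with the lid shut.

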